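Lock the sample changer with the flask at the locking bar

TASK

Lock the round sample carousel with the conical flask at the locking bar: push against an upright finger post to turn the carousel until the rim slot beside the conical flask lies under the upright bar, then press the bar's black cap down through that slot until the cap sits fully home on its guide. Only push, gently, with the fingertips: do not grip the posts, lift nothing and do not pull the bar up. The flask and both beakers must stay upright in their seats, and the other things on the bench stay where they are.

Things in the scene. Friction and masses are not known exactly. Their poses are not given: they have to be found in the camera images.
- changer: fixed sample changer carrying the carousel: white foot 200 mm across. Origin: on the carousel's vertical turning axis, bench level. Its -x axis points (roughly at the robot) to the locking bracket: grey column 22 x 44 mm at radius 151-173 mm, 106 mm high, with a guide block reaching in to radius 113 mm (44 wide, 80-106 mm above bench). Posts and glassware pass inside of it.
- carousel: the turning part: round metal disc 280 mm across with three seats, three rim slots and three finger posts; origin on the turning axis at bench level; it turns about its upright z axis
- bar_cap (a point): top centre of the round black cap (28 mm across) of the upright flat steel locking bar, 127 mm from the turning axis; about 146 mm above the bench at the start, 112 mm when home. The bar is 12 mm wide along the rim, 8 mm thick; its foot narrows to 4 mm over the last 12 mm and starts about 10 mm above the disc.
- lockbar (a joint): travel of the bar in m: about 0 at the start, grows as it is pressed down, 0.034 = cap home on the guide block, negative = pulled up. Sliding takes 3 to 6 N; it stays where it is left. With no slot below, it stops on the disc at about 0.010. In a slot it stops the carousel.
- slot_a (a point): middle of rim slot a, at the disc's top face (44 mm above bench), 127 mm from the turning axis. Bright metal disc 280 mm across, 10 mm thick; three open rim slots 120 degrees apart, 18 mm wide, 28 mm deep; the tapered bar finds its way in from up to 5 mm off. Beside each slot on the same radius is a seat for glass, its centre 65 mm from the axis.
- slot_b (a point): mid of rim slot b, as slot a
- slot_c (a point): mid of rim slot c, as slot a
- post_a (a point): top centre of finger post a: upright steel post 13 mm across on the carousel, 95 mm from the turning axis, reaching from the disc (44 mm) to 106 mm above the bench, half-way between two seats. Pushed sideways it turns the carousel, either way, with light friction (about 1.5 N at the post); it stays where it is left.
- post_b (a point): top centre of finger post b, as post a
- post_c (a point): top centre of finger post c, as post a
- flask_centre (a point): conical flask of clear glass, 64 mm across at the foot, 107 mm high, standing loose in one of the carousel's seats (grey rings 8 mm high); the point is on its axis, 53 mm above its foot, itself 44 mm above the bench
- beaker_1_centre (a point): clear glass beaker, 57 mm across, 72 mm high, standing loose in a seat; the point is on its axis, 36 mm above its foot
- beaker_2_centre (a point): a second beaker, as the first, in the remaining seat
- beaker_waste: bystander: glass beaker, 68 mm across, 82 mm high, on the bench; origin at the centre of its foot
- dropper: bystander: white dropper bottle with a pointed nozzle, 51 mm across, 143 mm high; origin at the centre of its foot
- tip_box: bystander: blue pipette tip box with clear lid, 94 x 118 x 78 mm; origin at the centre of its underside
- petri_1: bystander: glass petri dish, 69 mm across, 15 mm high; origin at the centre of its underside
There are look-alikes about, which are no part of the job. What is shaped like the part that bears beaker_1_centre but green or red is not meant.

How it is judged:
By the outcome, as a careful person would: the job done as asked, in the order asked, and still so for the second after the job is handed in, with the robot touching nothing.
It also fails if it takes over 48 s, if anything falls off the work surface, if the arm or the gripper's body presses on something with over 40 N, if the wrist force passes 120 N, or if a joint passes its speed limit or range.

ROBOT

A 7-joint arm with a two-finger parallel gripper is mounted at the origin on a cart in front of the work surface, level with it; the furniture and walls round the work are solid. World frame = base frame: x ahead of the robot, y to its left, z up, the work surface at z = 0. Lengths are in m, angles in rad, forces in N, time in s.
With the tool pointing down it reaches from about 0.425 to 0.825 m from the base axis. Payload 3.6 kg.
Tool frame: the origin (TCP) lies where the fingers leave the gripper's body, on its centre line; the fingertips stand 73 mm ahead of it and the grasp point (between the pads) lies 54 mm ahead of it; z points along the fingers, y is the line along which they close (so a half turn about z gives the same grasp; the last joint's range is limited). The gripper opens to 85 mm and grips with 20 to 120 N. Pads are 22 mm wide; open, the fingers measure 114 mm over their backs; the gripper's body (76 mm by 85 mm) begins 54 mm behind the grasp point. The pads swing forward as they close: fully open they stand 13 mm farther back than shut.
Start: joints at [1.145, 0.615, -0.013, 1.423, 0.008, 1.103, -0.04], TCP at [0.253, -0.599, 0.304] pointing down, gripper open.
Joint ranges: [-3.12, 3.12], [-0.3, 2.06], [-1.34, 1.32], [0.26, 2.42], [-1.36, 4.5], [0.01, 1.98], [-2.84, 2.84]. Speed limits (rad/s): [2.79, 2.79, 3.14, 3.14, 3.14, 3.14, 3.14].

INTERFACE

Orientations are given as a unit quaternion [x, y, z, w].
In Python, from station import arm, snapshot, camera_info, ticket gives the robot as it stands. Calls block until the motion is done:
- arm.movep(position, orientation): joint-space move of the TCP to a pose.
- arm.line_to(position, velocity=0.15, ori=None): straight line of the TCP; ori=None keeps the orientation; velocity is the mean speed in m/s.
- arm.move_j(angles): joint-space move.
- arm.move_gripper(opening, effort=None): opening from 0.0 (shut) to 1.0 (fully open); effort is the grip in N (None keeps the last); returns when the fingers have stopped.
- arm.pause(seconds).
- arm.ik(position, orientation): joint angles nearest the present ones, or None.
- snapshot(name): name is "side" or "top"; returns the picture (480x640x3 uint8, blue, green, red); there is no depth.
- camera_info(name): a dict with "fx", "fy", "cx", "cy" (pixels), "dist_coeffs" ([k1, k2, p1, p2, k3] as OpenCV has them; the pictures are not rectified), "R" (3x3) and "t" (3): a world point X has camera coordinates R X + t. Camera axes: x right, y down, z forward; pixel columns grow to the right and rows downward; lengths in m; the calibration is good to about 2 mm. A picture is of the moment at which its call begins. camera_info takes no time and is no camera call.
A pose or a line that the arm cannot do raises arm.MotionError and nothing moves.
- ticket.finish_job(): hands the job in; it is judged then, once.
Readings, each from a call of its own:
- arm.read_time(): time.
- arm.read_joint_positions(): joint angles.
- arm.read_dq(): joint speeds.
- arm.read_effort(): joint torques, N m.
- arm.read_tool_pos(): TCP position.
- arm.read_eef_rot(): TCP orientation.
- arm.read_ft_force(): force on the tool from outside, world axes, zero at the start.
- arm.read_wrist_torque(): the same for the moment, N m.
- arm.read_opening(): opening from 0.0 (shut) to 1.0 (fully open).
- arm.read_finger_force(): force on a finger pad.
Only numpy, scipy, OpenCV 4.12 (cv2) and the standard library are available. Lean on these libraries where they do the work, as an engineer would, in place of code of your own. Each camera call takes 0.05 s, during which the arm holds its last target. There are 200 camera calls.

## Working session

There is one attempt and no reset: what is moved stays moved. The work goes in short steps, each a Python script; the robot and the scene stay as the last script left them, time stands still between calls to the robot, and variables do not carry over. Pictures are saved under pics/ and viewed, at most 10 in all, crops included, and the job is handed in when it is done.

```bash
ls; mkdir -p pics
python3 - <<'E'
from station import arm, snapshot, camera_info
import cv2
for n in("side","top"):
    cv2.imwrite(f"pics/{n}0.png",snapshot(n)); print(n,camera_info(n))
print(arm.read_eef_rot(),arm.read_time(),arm.read_tool_pos())
E
```

```text
pics
side {'fx': 542.2197421513289, 'fy': 542.2197421513289, 'cx': 322.97674145341034, 'cy': 248.0470540063679, 'dist_coeffs': array([-0.11713027,  0.        ,  0.        ,  0.        ,  0.        ]), 'R': array([[-0.7317161 ,  0.68160432, -0.00266494],
       [ 0.56381851,  0.60306437, -0.56428898],
       [-0.38301467, -0.41440188, -0.82557304]]), 't': array([ 0.37974507, -0.24205714,  1.63587876])}
top {'fx': 491.1741410082382, 'fy': 491.1741410082382, 'cx': 319.37916538903505, 'cy': 241.6271588956616, 'dist_coeffs': array([0.04760217, 0.        , 0.        , 0.        , 0.        ]), 'R': array([[-0.01339868, -0.99990943,  0.00127154],
       [-0.99772328,  0.01328531, -0.06611928],
       [ 0.0660964 , -0.00215455, -0.99781092]]), 't': array([0.0172297 , 0.53626266, 1.1847043 ])}
[ 9.80079490e-01  1.98602342e-01 -2.44433163e-04 -1.11540202e-03] 0.1 [ 0.25280274 -0.59826145  0.30286457]
```

View pics/side0.png

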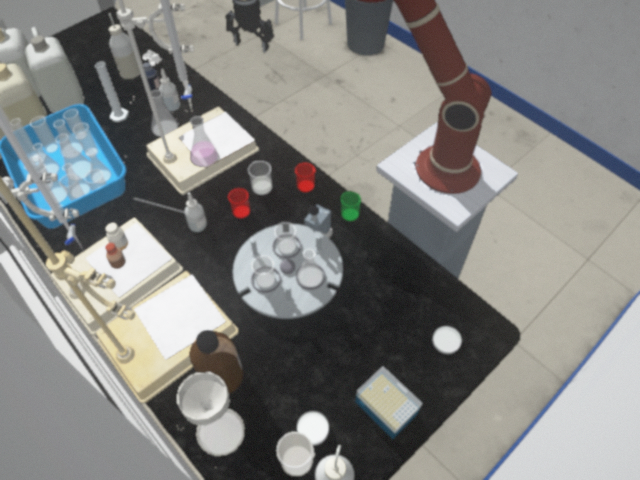

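View pics/top0.png

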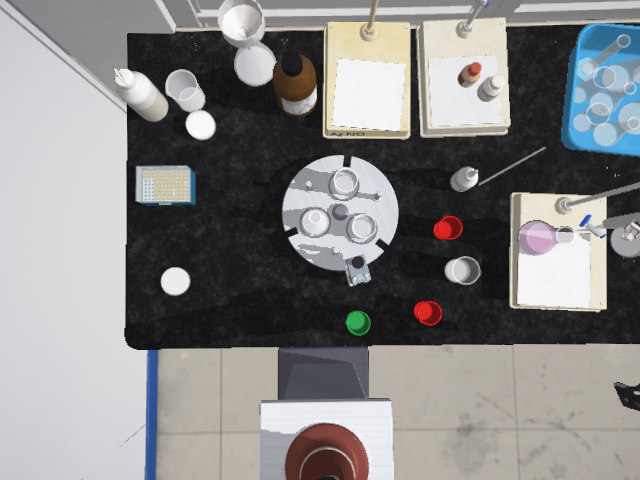

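The top view shows the carousel disc at about (340,212), with slots near (347,160), (288,238) and (385,243). The bracket and cap are near (357,265). Glassware stands at (344,183), (315,222) and (361,228). The red and green beakers on the bench are look-alikes. I'll enlarge the view to tell which seat holds the flask.

```bash
cat > h.py <<'E'
import numpy as np, cv2
from station import arm, snapshot, camera_info, ticket
def ray(n,uv):
    c=camera_info(n);K=np.array([[c['fx'],0,c['cx']],[0,c['fy'],c['cy']],[0,0,1]])
    p=cv2.undistortPoints(np.array([[uv]],float),K,c['dist_coeffs'])[0,0]
    R=np.array(c['R']);return -R.T@c['t'],R.T@np.array([p[0],p[1],1])
def onz(n,uv,z):
    o,d=ray(n,uv);return o+d*(z-o[2])/d[2]
def proj(n,X):
    c=camera_info(n);K=np.array([[c['fx'],0,c['cx']],[0,c['fy'],c['cy']],[0,0,1]])
    return cv2.projectPoints(np.array([X],float),cv2.Rodrigues(np.array(c['R']))[0],np.array(c['t']),K,c['dist_coeffs'])[0][0,0]
def crop(n,x0,y0,x1,y1,s,name):
    im=snapshot(n); cv2.imwrite(name,cv2.resize(im[y0:y1,x0:x1],None,fx=s,fy=s,interpolation=cv2.INTER_CUBIC))
E
python3 - <<'E'
from h import *
a=snapshot("top")[145:295,270:410]; b=snapshot("side")[195:325,225:355]
a=cv2.resize(a,(420,450),interpolation=2);b=cv2.resize(b,(380,380),interpolation=2)
o=np.zeros((450,800,3),np.uint8);o[:,:420]=a;o[:380,420:]=b
cv2.imwrite("pics/c1.png",o)
for uv in [(347,160),(288,238),(385,243),(340,212)]:print(onz("top",uv,.044))
print(onz("top",(357,262),.146))
E
```

```text
[ 0.7315873  -0.05930301  0.044     ]
[0.54441126 0.08515252 0.044     ]
[ 0.52932362 -0.146814    0.044     ]
[ 0.60540775 -0.04039448  0.044     ]
[ 0.48235419 -0.07106075  0.146     ]
```

View pics/c1.png

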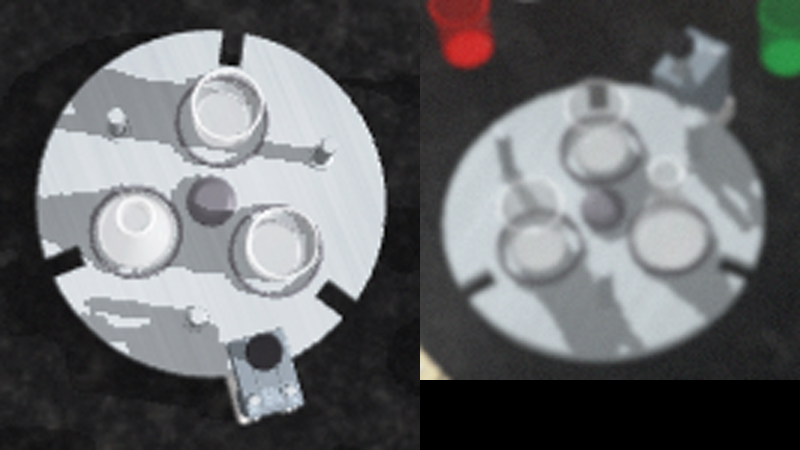

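In both views the narrow-mouthed conical flask is the left vessel in the top view, at (315,220). The beakers, with wide rims, are at (344,183) and (361,228). The flask's slot is at (290,234). The cap is at (358,262). The post tops are at (309,184), (377,196) and (336,250). Next I'll measure the disc centre, the slot angles and the cap.

```bash
cat >> h.py <<'E'
from scipy.optimize import least_squares
def center(im):
    m=(im.min(2)>110).astype(np.uint8); m[:, :278]=0; m[:,402:]=0; m[:150]=0; m[275:]=0
    m=cv2.morphologyEx(m,cv2.MORPH_OPEN,np.ones((3,3)))
    c=max(cv2.findContours(m,cv2.RETR_EXTERNAL,cv2.CHAIN_APPROX_NONE)[0],key=cv2.contourArea)[:,0]
    P=np.array([onz("top",p,.044)[:2] for p in c])
    f=least_squares(lambda q:np.hypot(*(P-q[:2]).T)-q[2],[.605,-.045,.14],loss='soft_l1',f_scale=.001)
    return f.x
def slots(im,C):
    """dark runs round the rim -> slot angles, deg"""
    g=im.mean(2).astype(np.float32); th=np.arange(0,360,.5); v=np.zeros(len(th))
    for r in(.122,.126,.130):
        uv=np.array([proj("top",[C[0]+r*np.cos(np.radians(t)),C[1]+r*np.sin(np.radians(t)),.044]) for t in th],np.float32)
        v+=cv2.remap(g,uv[None,:,0],uv[None,:,1],cv2.INTER_LINEAR)[0]/3
    d=v<70; out=[]; i=0
    while i<len(th):
        if d[i]:
            j=i
            while j<len(th) and d[j]: j+=1
            w=100-v[i:j]; out.append((round(float((th[i:j]*w).sum()/w.sum()),2),(j-i)/2)); i=j
        i+=1
    return out
E
python3 - <<'E'
from h import *
im=snapshot("top"); C=center(im); print("C",C); print(slots(im,C))
r=im[250:275,345:372].max(2); m=(r<75).astype(np.uint8)
n,l,s,c=cv2.connectedComponentsWithStats(m)
for i in range(1,n): 
    if s[i][4]>30: 
        uv=c[i]+[345,250]; p=onz("top",uv,.146); d=p[:2]-C[:2]; print(uv,s[i],p,np.hypot(*d),np.degrees(np.arctan2(d[1],d[0]))%360)
for uv in[(308.7,184),(377,196),(336,250)]:
    p=onz("top",uv,.106);d=p[:2]-C[:2];print(p,np.hypot(*d),np.degrees(np.arctan2(d[1],d[0]))%360)
E
```

```text
C [ 0.60512767 -0.04066456  0.13834364]
[(111.45, 6.5), (198.01, 12.5), (231.23, 7.0), (351.84, 7.0)]
[357.39622642 262.        ] [  7   7  12  11 106] [ 0.48234291 -0.07192398  0.146     ] 0.12670141519112413 194.28333564431085
[369.91891892 267.78378378] [23 12  4 13 37] [ 0.46940487 -0.09893836  0.146     ] 0.1477041399823588 203.23669887838818
[0.66282914 0.03287926 0.106     ] 0.09347809316448874 51.88276208622556
[ 0.63309575 -0.12250213  0.106     ] 0.08648468179615645 288.8679206974598
[ 0.51108935 -0.02713854  0.106     ] 0.09500610344471191 171.81498568443672
```

```bash
cat >> h.py <<'E'
from scipy.spatial.transform import Rotation as Rn
C0=np.array([.6051,-.0407])
def quat(psi): return (Rn.from_euler('z',psi,degrees=True)*Rn.from_euler('x',180,degrees=True)).as_quat()
def pt(phi,r,z): return [C0[0]+r*np.cos(np.radians(phi)),C0[1]+r*np.sin(np.radians(phi)),z]
E
python3 - <<'E'
from h import *
for off in(90,-90):
  for phi in(28,50,75,100,125):
    q=arm.ik(pt(phi,.096,.158),quat(phi+off)); print(off,phi,None if q is None else np.round(q,2))
for psi in (14,104,-76): 
    q=arm.ik([.4823,-.072,.19],quat(psi)); print(psi,None if q is None else np.round(q,2))
E
```

```text
90 28 [ 0.21  0.87 -0.48  1.43  0.45  0.95  0.1 ]
90 50 [ 0.22  0.86 -0.57  1.5   0.53  0.94  0.37]
90 75 [ 0.26  0.84 -0.66  1.62  0.62  0.91  0.67]
90 100 [ 0.31  0.82 -0.76  1.74  0.7   0.88  0.99]
90 125 [ 0.53  0.95 -1.15  1.85  1.01  1.07  1.15]
-90 28 [-0.22  0.85  0.34  1.45 -0.32  0.9  -2.44]
-90 50 [-0.21  0.8   0.23  1.52 -0.22  0.84 -2.17]
-90 75 [-0.18  0.75  0.11  1.63 -0.11  0.77 -1.86]
-90 100 [-0.13  0.7  -0.    1.75  0.    0.69 -1.53]
-90 125 [-0.04  0.65 -0.11  1.86  0.11  0.63 -1.18]
14 [ 0.13  0.53 -0.04  2.01  0.04  0.6  -1.26]
104 [ 0.37  0.56 -0.4   2.01  0.35  0.64 -0.  ]
-76 [-0.14  0.55  0.36  2.02 -0.32  0.62 -2.46]
```

Run:
```python
from h import *
arm.move_gripper(0.0)
arm.movep([.45,-.15,.30],quat(90))
arm.movep(pt(28,.096,.26),quat(118))
arm.line_to(pt(28,.096,.158),.12)
f0=arm.read_ft_force(); print(arm.read_time(),f0,arm.read_opening(),np.round(arm.read_joint_positions(),2))
a=snapshot("top")[130:290,260:420]; b=snapshot("side")[150:330,220:360]
o=np.zeros((480,800,3),np.uint8);o[:,:480]=cv2.resize(a,(480,480),interpolation=2);o[:411,480:]=cv2.resize(b,(320,411),interpolation=2)
cv2.imwrite("pics/c2.png",o)
```

```text
4.9083 [-0.39438022 -0.07228241 -0.60370293] 0.0018081228145706717 [ 0.21  0.87 -0.48  1.43  0.45  0.95  0.1 ]
```

View pics/c2.png

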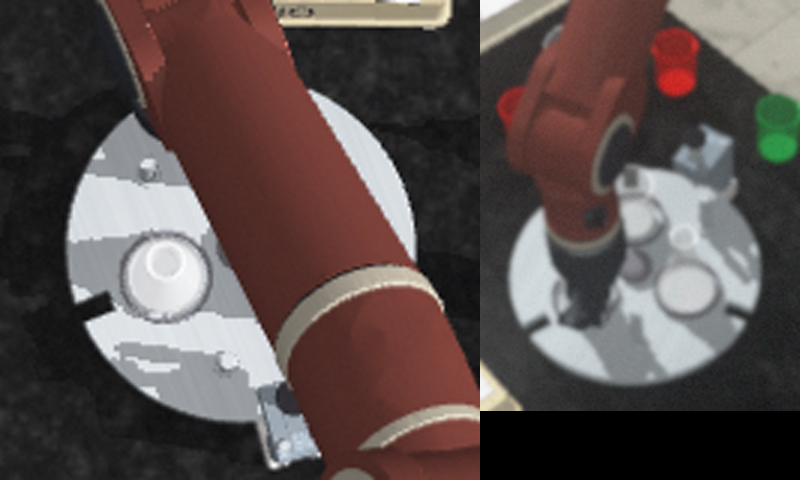

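The gripper is down between the post at crop (148,170) and the far beaker. The flask, at crop (165,275), is undisturbed. Now I'll push along the arc, stopping a little short.

Run:
```python
from h import *
for phi in np.arange(36,117,8):
    arm.line_to(pt(phi,.096,.158),.05,quat(phi+90))
    f=arm.read_ft_force(); print(phi,np.round(f,1),round(arm.read_time(),1))
    if np.hypot(f[0],f[1])>12: print("stop");break
im=snapshot("top");cv2.imwrite("pics/t3.png",im);print(slots(im,C0))
b=snapshot("side")[150:330,220:360]
o=np.zeros((480,800,3),np.uint8);o[:,:480]=cv2.resize(im[130:290,260:420],(480,480),interpolation=2);o[:411,480:]=cv2.resize(b,(320,411),interpolation=2)
cv2.imwrite("pics/c3.png",o)
```

```text
36 [-0.8  0.1 -0.5] 5.4
44 [ 0.6 -0.3 -1.1] 5.8
52 [ 0.6 -0.4  0.2] 6.3
60 [-0.1  0.3  0.4] 6.7
68 [-0.6 -0.4 -0.3] 7.1
76 [ 0.2 -0.   0.2] 7.5
84 [ 0.6 -0.   0.8] 7.9
92 [-0.1  0.1  0.5] 8.3
100 [ 0.6 -0.9  1.5] 8.8
108 [-0.5  0.3  0.4] 9.2
116 [-0.5 -0.3  0.7] 9.6
[(78.02, 55.0), (108.75, 1.0), (113.02, 3.5), (120.25, 3.0), (196.76, 67.5), (306.8, 6.5)]
```

View pics/c3.png

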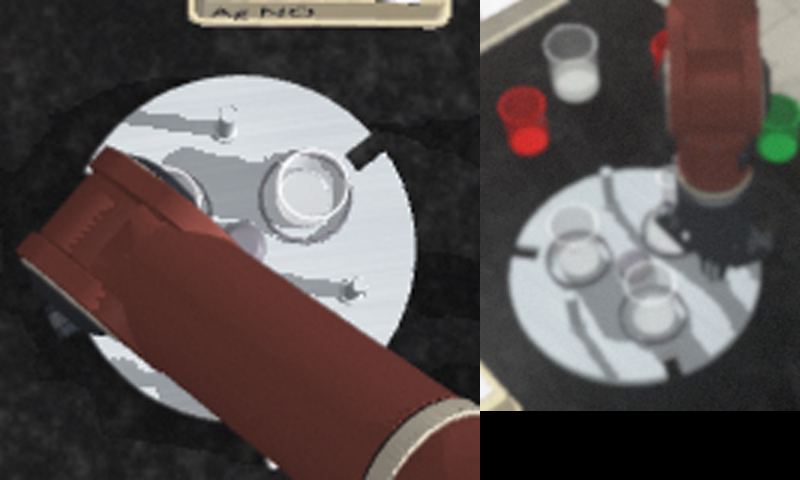

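The carousel has turned with the post, and all the glass is upright. The visible slot, at crop (365,150), is at 306.8°. It needs to reach about 314.2°, so I'll push 7.3° more.

Run:
```python
from h import *
phi=123.3
arm.line_to(pt(phi,.096,.158),.03,quat(phi+90)); arm.pause(.2)
print(slots(snapshot("top"),C0))
arm.line_to(pt(phi-14,.098,.158),.08,quat(phi+90))   # back off the post
arm.line_to(pt(phi-14,.098,.26),.15)
arm.movep([.50,.16,.30],quat(phi))                     # clear the view
im=snapshot("top");print(slots(im,C0),center(im),arm.read_time())
b=snapshot("side")[180:330,230:350]
o=np.zeros((480,800,3),np.uint8);o[:,:480]=cv2.resize(im[130:290,260:420],(480,480),interpolation=2);o[:400,480:]=cv2.resize(b,(320,400),interpolation=2)
cv2.imwrite("pics/c4.png",o)
```

```text
[(92.06, 47.5), (120.52, 3.5), (128.26, 3.0), (193.89, 70.5), (314.03, 6.5)]
[(73.98, 7.5), (197.97, 12.5), (314.03, 6.5)] [ 0.60480638 -0.04066207  0.13860798] 13.1833
```

View pics/c4.png

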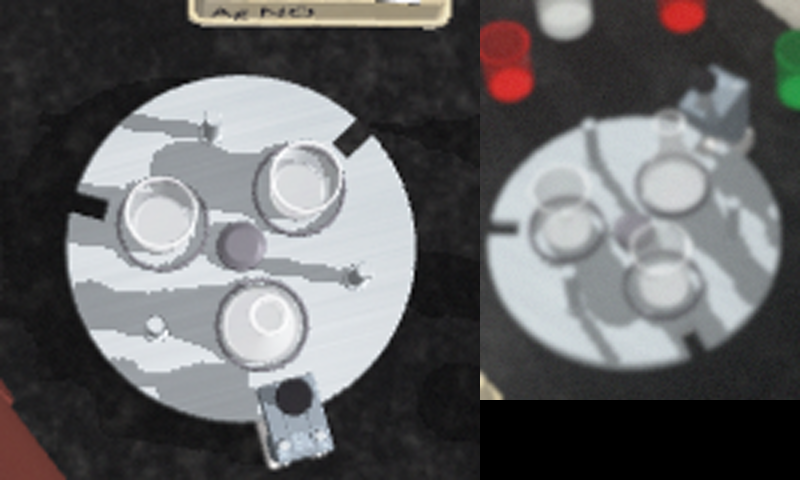

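The slots are at 74.0° and 314.0°, so the flask slot is at 194.0° and the bar at 194.3°. The flask, at crop (262,322), stands beside the bar. Now I'll press the cap.

Run:
```python
from h import *
xy=[.4822,-.0719]
arm.movep(xy+[.30],quat(104))
arm.line_to(xy+[.224],.1); f0=np.array(arm.read_ft_force())
for z in np.arange(.220,.1805,-.002):
    arm.line_to(xy+[z],.03); arm.pause(.05); f=np.array(arm.read_ft_force())-f0
    print(round(z,3),np.round(f,1),round(arm.read_tool_pos()[2],4))
    if f[2]>14: print("stop");break
print(arm.read_time())
```

```text
0.22 [ 0.1  0.6 -1.3] 0.2202
0.218 [ 1.1 -0.3 -0.5] 0.2181
0.216 [ 0.9 -0.1  0.4] 0.216
0.214 [ 1.7 -0.5 -0.3] 0.2139
0.212 [ 1.   0.1 -0.5] 0.2118
0.21 [ 1.8 -0.   0.1] 0.2098
0.208 [ 0.8 -0.2 -0.7] 0.2078
0.206 [ 0.6  0.6 -0.9] 0.2057
0.204 [-0.2  0.4 -0.6] 0.2038
0.202 [ 0.9 -0.1 -1.1] 0.2018
0.2 [ 0.7  0.5 -0.6] 0.1998
0.198 [ 1.1  0.2 -0.8] 0.1979
0.196 [0.1 0.9 0.3] 0.1959
0.194 [-0.5 -0.3 -1. ] 0.1939
0.192 [ 0.3  0.  -0.8] 0.1919
0.19 [ 1.  -0.1 -0.2] 0.1898
0.188 [ 1.1 -0.  -0.5] 0.1878
0.186 [ 1.1  0.  -0.9] 0.1858
0.184 [-1.9  0.4  4.8] 0.1847
0.182 [-5.3 -0.3 20. ] 0.1845
stop
21.1
```

The press met a hard stop at tip height 0.1115 m, which matches the home height of 0.112 m. I'll back off and check.

Run:
```python
from h import *
xy=[.4822,-.0719]
arm.line_to(xy+[.30],.12)
arm.movep([.46,.20,.32],quat(104))
im=snapshot("top");print(slots(im,C0),arm.read_time())
b=snapshot("side")[180:330,230:350]
o=np.zeros((480,800,3),np.uint8);o[:,:480]=cv2.resize(im[130:290,260:420],(480,480),interpolation=2);o[:400,480:]=cv2.resize(b,(320,400),interpolation=2)
cv2.imwrite("pics/c5.png",o)
r=im[245:275,340:372].max(2); n,l,s,c=cv2.connectedComponentsWithStats((r<75).astype(np.uint8))
for i in range(1,n):
    if s[i][4]>30: print(c[i]+[340,245],s[i][4])
for z in(.112,.146): print(z,proj("top",[.4822,-.0719,z]))
```

```text
[(73.98, 7.5), (196.66, 12.0), (314.03, 6.5)] 23.3417
[355.98076923 262.29807692] 104
[369.91891892 267.78378378] 37
0.112 [356.19977958 262.43758063]
0.146 [357.38645694 262.06574563]
```

View pics/c5.png

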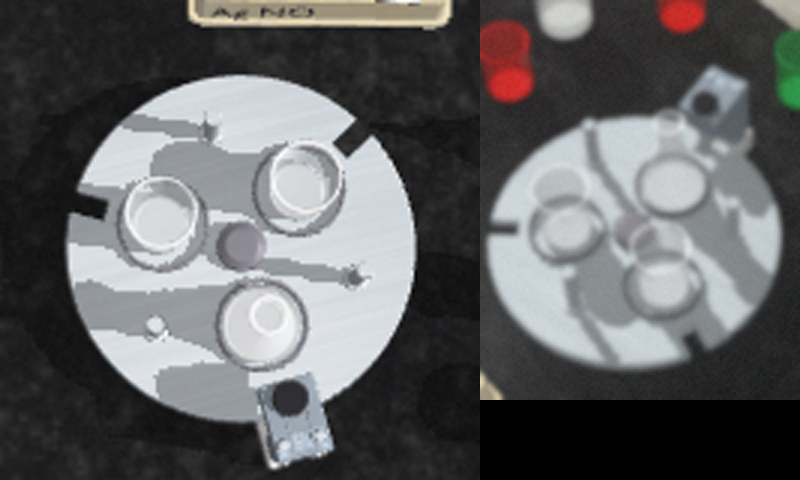

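The cap now lies flat on the guide. Its measured pixel, (356.0,262.3), matches the prediction for 0.112 m, (356.2,262.4). The side view shows it sunk onto the block, and all three vessels are upright.

```bash
python3 -c "
from station import ticket
print(ticket.finish_job())"
```

```text
the job is handed in; nothing more can be done
None
```

The carousel is locked at the conical flask's slot: the cap is home on its guide, all three vessels are upright, and the job was handed in at about 23 s of the allowed 48 s.

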